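Snap the flow tube home and release the air

ROBOT

A 6-joint arm with a two-finger parallel gripper is mounted at the origin on the work surface. World frame = base frame: x ahead of the robot, y to its left, z up, the work surface at z = 0. Lengths are in m, angles in rad, forces in N, time in s.
With the tool pointing down it reaches from about 0.25 to 0.8 m from the base axis. Payload 8.5 kg.
Tool frame: the origin (TCP) lies at the very end of the fingers, on their centre line; the grasp point (between the pads) lies 19 mm behind it; x points along the fingers, y is the direction in which the jaws open and shut, and the axes are right-handed (so a half turn about x gives the same grasp; the last joint's range is limited). The gripper opens to 85 mm and grips with 20 to 120 N. Pads are 22 mm wide; open, the fingers measure 114 mm over their backs; the gripper's body (76 mm by 85 mm) begins 54 mm behind the grasp point. The pads swing forward as they close: fully open they stand 13 mm farther back than shut.
Start: joints at [-1.24, 0.238, -0.013, 1.319, 0, 1.571], TCP at [0.171, -0.496, 0.231] pointing down, gripper open.
Joint ranges: [-2.66, 2.66], [-1.03, 1.9], [-1.14, 1.46], [-1.82, 2.27], [-1.45, 1.34], [-3.14, 3.14]. Speed limits (rad/s): [2.22, 2.22, 2.79, 3.14, 3.14, 3.14].

INTERFACE

Orientations are given as a unit quaternion [x, y, z, w].
In Python, from plant import robot gives the robot as it stands.
- The arm moves only by the tool drive_tool, never from a script. Its argument "steps" is a list of rows, each a list of 5 numbers: the opening in per cent of the stroke, from 0 (shut) to 100 (fully open), then the shift along the tool's x, y, z in m, then the turn about the tool's x in rad. A call has 1 to 8 rows; each row shifts and turns the pose as measured when the row begins, along the tool's axes as they then stand; what a row does not reach is not made up. A row lasts 1/8 s, in which the tool goes at most 62.5 mm and 10.7 degrees, less where a joint would pass 70% of its speed; a pose out of reach is approached as far as the arm can. A call is refused whole if a number of a shift passes 0.0625 or a number of a turn 0.188, either way. A call with a gripper value outside its range is refused whole. The fingers move at their own pace and stop on an object; the grip force is fixed at half the most. Time passes only in rows, so rows that do not move let the fingers close. It gives the time, the measured TCP pose, the force and the opening at its end, in the units of the state.
- robot.read_state(): the state, without advancing time (a new reading comes with each control period).
- robot.snapshot(name): name is "scene" or "top" or "wrist"; returns (picture, depth): 420x560x3 uint8, blue, green, red; 420x560 float32, m along the optical axis (not along the pixel's ray), 0 where there is no reading.
- robot.camera_params(name): a dict with "fx", "fy", "cx", "cy" (pixels), "k1" (the pictures are not rectified: a ray, as slopes to the right and down, at radius r is drawn at 1 + k1 r^2 times it, then the intrinsics apply), "world_to_cam" (4x4, takes a point from world to camera coordinates). Camera axes: x right, y down, z forward; pixel columns grow to the right and rows downward; lengths in m; the calibration is good to about 2 mm. A picture is of the moment at which its call begins: read the wrist's pose just before it. camera_params takes no time and is no camera call; for the wrist camera it gives the pose at the moment of the call.
- robot.job_done(): hands the job in, once; it reports no verdict.
The state is a dict: "t": time; "joint_positions": joint angles; "joint_vel": joint speeds; "effort": joint torques, N m; "tcp_pos": TCP position; "eef_rot": TCP orientation; "force": force on the tool from outside, world axes, zero at the start; "wrist_torque": the same for the moment, N m; "width": finger opening in m.
Only numpy, scipy, OpenCV 4.12 (cv2) and the standard library are available. Lean on these libraries where they do the work, as an engineer would, in place of code of your own. Each camera call takes 0.05 s, during which the arm holds its last target.

TASK

The glass flow tube has only been laid in the mouths of its two spring clips: ease it down past the sprung jaws, without forcing the glass, until both ends sit home in their forks and both jaws have closed over it. Only then slide the safety shutter on the release box all the way open, leave it open, and press the button underneath right down for a moment to let the air through. Leave the other things on the bench where they stand.

Things in the scene. Friction and masses are not known exactly. Their poses are not given: they have to be found in the camera images.
- tube_mid (a point): Centre of the loose flow tube: clear glass, 18 mm in diameter, white strip inside; 188 mm long. From the middle outwards along its y axis, both ways: glass to 60 mm, steel collar 22 mm in diameter to 86 mm, 28 mm flange to 94 mm. About 0.15 kg. It starts level in the mouths of the clips, centre about 72 mm above the bench (top of glass 81); home: centre 51 mm (top of glass 60).
- tube_l (a point): Point on the tube's centre line in the middle of its +y collar, 74 mm from the middle. Home: 51 mm above the bench.
- tube_r (a point): The same in the middle of the -y collar, 74 mm from the middle.
- stand: Flow-tube stand, fixed, origin under its centre on the bench. Grey base 100 mm (x) by 230 mm (y), 14 mm high; the tube lies along its y. Fork clips 16 mm wide at y = +74 and -74 mm: on the -x side a fixed prong up to 95 mm above the bench, inner face at x = -11.5; on the +x side a short prong and a sprung jaw. Fork floor 40 mm up. Between the forks only a bar 26 mm high lies under the tube.
- seat_mid (a point): Point on the stand midway between the forks where the tube's middle lies when it is home (51 mm above the bench); its axes are the stand's. The collar flanges leave the tube about 4 mm of play along y.
- jaw_l (a joint): Sprung steel jaw of the clip at y = +74 mm, rad: 0 closed, about 0.1 while a collar pushes past (stop 0.5); it springs back by itself. Nose 62 mm, flared lip 80 mm above the bench. Each jaw takes about 5 to 7 N of downward push on the tube (10 to 14 N for both together), given anywhere along the glass; it snaps shut over the collar once that end is down (21 mm of travel).
- jaw_r (a joint): The same for the clip at -y.
- box: Release box, fixed to the bench, origin under its centre on the bench: grey enclosure 120 mm (its x) by 180 mm (its y), top 52 mm above the bench. Two dark rails along y at x = +-37 mm, 70 mm high (68 mm between them), carry the shutter.
- shutter (a joint): Sliding safety shutter, m: 0 fully shut over the button, 0.070 fully open; it slides along the box's +y, with about 1.5 N of friction, and stays where it is left. A steel plate 68 by 64 mm, top 68 mm above the bench.
- rib (a point): Centre of the rib standing across the shutter plate, by which it is pushed: 50 mm (box x) by 8 mm (box y) by 20 mm high, from 68 to 88 mm above the bench; this point is 78 mm above the bench and moves with the shutter. When shut it is 15 mm to the +y side of the button's centre.
- button_top (a point): Centre of the top of the round grey release button, 36 mm in diameter, 60 mm above the bench when up, at x = 0, y = -45 mm on the box, whose axes it shares. The shut shutter's plate is 4 mm above it.
- release (a joint): Travel of the button, m: 0 up, 0.006 fully down, about 4.5 N; it springs back.
- orifice: Brass orifice ring standing between the stand and the box, 48 mm across, 22 mm high, origin under its centre. Leave alone.
- dish: Glass specimen dish on the robot's side of the box, 92 mm across, 20 mm high, origin under its centre. Leave alone.
- punch: Dark steel sample punch on the far side of the stand, 56 mm across, 72 mm high, origin under its centre. Leave alone.
- wash: Red wash bottle with a blue spout, 68 mm across, 180 mm high, at the far side of the bench, origin under its centre. Leave alone.
- reagent: Brown bottle, 64 mm across, 130 mm high, at the far side of the bench, origin under its centre. Leave alone.
- spanner: Steel spanner, 160 mm long, lying at the robot's right hand, origin under its centre. Leave alone.

How it is judged:
By the outcome, as a careful person would: the job done as asked, in the order asked, and still so for the second after the job is handed in, with the robot touching nothing.
It also fails if it takes over 48 s, if anything falls off the work surface, if the arm or the gripper's body presses on something with over 40 N, if the wrist force passes 120 N, or if a joint passes its speed limit or range.

## Working session

There is one attempt and no reset: what is moved stays moved. The work goes in short steps, Python scripts to look and compute and a tool call to move; the robot and the scene stay as the last step left them, time stands still between calls to the robot, and variables do not carry over. Pictures are saved under pics/ and viewed, and the job is handed in when it is done.

Besides the shell and the picture viewer there is one more tool, called after ">>>" as name([rows], argument=value, ...), one row to a line, values as JSON. drive_tool: Moves the arm, as the interface text tells. Its arguments: {"type":"object","properties":{"steps":{"type":"array","items":{"type":"array","items":{"type":"number"}}}},"required":["steps"]}

```bash
ls; mkdir -p pics
cat > h.py <<'E'
import numpy as np, cv2
from plant import robot
def snap(n,f):
    p=robot.camera_params(n); im,d=robot.snapshot(n); cv2.imwrite('pics/'+f+'.png',im); np.savez('pics/'+f+'.npz',im=im,d=d,**{k:np.array(v) for k,v in p.items()}); return im,d,p
def load(f): z=np.load('pics/'+f+'.npz'); return z['im'],z['d'],{k:z[k] for k in z.files if k not in('im','d')}
def ray(p,u,v):
    K=np.array([[p['fx'],0,p['cx']],[0,p['fy'],p['cy']],[0,0,1.]])
    x=(np.asarray(u,float)-p['cx'])/p['fx'];y=(np.asarray(v,float)-p['cy'])/p['fy']
    X,Y=x,y
    for _ in range(20):
        s=1+p['k1']*(X**2+Y**2); X,Y=x/s,y/s
    return X,Y
def onz(p,u,v,z):
    X,Y=ray(p,u,v); T=np.linalg.inv(p['world_to_cam']); d=T[:3,:3]@np.array([X,Y,1.]); o=T[:3,3]
    return o+d*(z-o[2])/d[2]
def pts(p,d):
    v,u=np.indices(d.shape); X,Y=ray(p,u,v); P=np.stack([X*d,Y*d,d],-1); T=np.linalg.inv(p['world_to_cam'])
    return P@T[:3,:3].T+T[:3,3]
def proj(p,P):
    q=p['world_to_cam'][:3,:3]@np.asarray(P)+p['world_to_cam'][:3,3]; x,y=q[:2]/q[2]; s=1+p['k1']*(x*x+y*y)
    return p['fx']*x*s+p['cx'],p['fy']*y*s+p['cy']
E
python3 - <<'E'
from h import *
print(robot.read_state())
for n in('top','scene'):
    im,d,p=snap(n,n+'0'); print(p)
E
```

```text
pics
{'t': 0.0, 'joint_positions': array([-1.23997749e+00,  2.38796410e-01, -1.42646567e-02,  1.31917897e+00,
        1.10030703e-05,  1.57080323e+00]), 'joint_vel': array([ 0.00024891,  0.00027069, -0.00147814, -0.00023932,  0.00182382,
        0.00033686]), 'effort': array([ 3.90822252e-04, -5.38774788e+01,  3.46442592e+01,  1.85220415e-02,
       -1.16032317e-05, -1.40214905e-05]), 'tcp_pos': array([ 0.17039878, -0.49614254,  0.23066536]), 'eef_rot': array([-0.69737551, -0.11693116,  0.69753593, -0.11592296]), 'force': array([ 0.18441218, -0.05152265,  0.13363065]), 'wrist_torque': array([-0.06819586, -0.00491024,  0.01726158]), 'width': 0.08533698878851295}
{'fx': 542.1034087684094, 'fy': 542.1034087684094, 'cx': 276.6235661919095, 'cy': 205.7845548833284, 'k1': -0.09833951626110939, 'world_to_cam': array([[ 0.01479165, -0.99986922,  0.00653778, -0.01648958],
       [-0.99455575, -0.01538694, -0.10306357,  0.52294782],
       [ 0.10315069, -0.00497771, -0.99465329,  1.21929205],
       [ 0.        ,  0.        ,  0.        ,  1.        ]])}
{'fx': 534.353460823285, 'fy': 534.353460823285, 'cx': 270.7007516562679, 'cy': 203.0482033164334, 'k1': -0.02139889867608912, 'world_to_cam': array([[ 0.19424021,  0.98093862, -0.00549127, -0.09743211],
       [ 0.75311143, -0.15270937, -0.63992423, -0.35516327],
       [-0.62856496,  0.12016348, -0.76841839,  1.57155161],
       [ 0.        ,  0.        ,  0.        ,  1.        ]])}
```

View pics/top0.png

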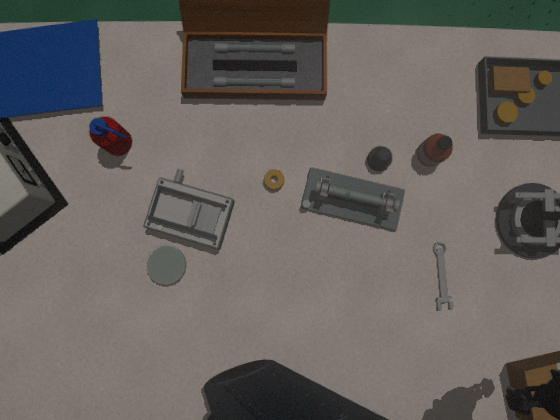

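View pics/scene0.png

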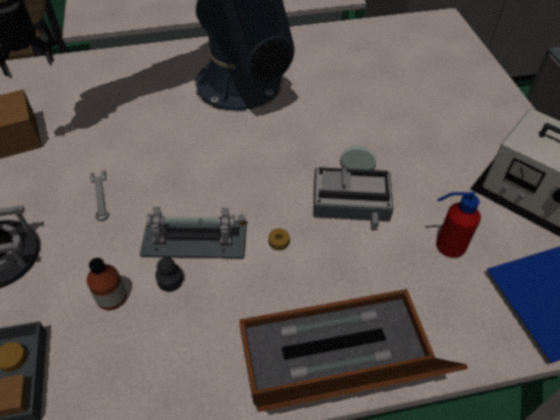

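The top view shows the stand at about (353,198) with the tube on it, the ring at (274,180), the box at (190,212) and the dish at (166,266). Next I'll zoom in and measure.

Run:
```python
from h import *
im,d,p=load('top0')
P=pts(p,d)
a=cv2.resize(im[160:290,135:265],None,fx=4.5,fy=4.5,interpolation=cv2.INTER_CUBIC)
b=cv2.resize(im[155:245,290:415],None,fx=6,fy=6,interpolation=cv2.INTER_CUBIC)
cv2.imwrite('pics/za.png',cv2.convertScaleAbs(a,alpha=1.6));cv2.imwrite('pics/zb.png',cv2.convertScaleAbs(b,alpha=1.6))
np.set_printoptions(precision=3,suppress=True)
print('bench z',np.median(P[300:340,60:200,2]))
for nm,(r0,r1,c0,c1) in dict(stand=(160,240,295,410),box=(165,255,140,240)).items():
    Z=P[r0:r1,c0:c1]
    print(nm);print((Z[::4,::5,2]*1000).astype(int))
```

```text
bench z -0.0013738437271129111
stand
[[  -3    0   -3    2    0    0   -1   -1    2    0   -3    0    0    0
     1   30   37   63   65   59   -1    1   -3]
 [   0   -7    0    0   -1   -3   -4    3    0    0   -4    2    4   -2
    -2   14   31   34   32   21 1266    0   -3]
 [  -4    1    0   12   12   -4   -4   -1   -3   -5   -1    0   -1 1266
    -4   -1   21   26   24    0    0   -4   -5]
 [  -3   -2    1   10   15   11   13   11    2   -5   -1    0    1   -3
    -3    2   -1    0   -2    1    1   -3    0]
 [   0   -3   -1    7   13   15    7   14   14   15   13    7   -1    0
     0    0   -6   -6   -3    0   -3    1    6]
 [   0    1   -1   12   19   18   73   13   11   10   15   11   12   14
    14   -3    4    0    0    1    1    0   -2]
 [  -4   -2    5   15   13   75   77   76   12   10   15   15   11   12
    13   13   15   13    2    0   -6    1    4]
 [   0    2   10   14   81   78   83   81   79   75   14   17   14    9
    14   14   19   15   11   13   10   13    4]
 [  -1    0   13   17   12   90   82   75   79   78   77   75   77   78
    16   13   16   17   15   18
[... 3057 characters left out ...]
0   49   51   70   70   66   63   65
    66   47   51   24    0    1]
 [   0   -3   -1 1266   -3   49   48   48   51   47   56   68   71   74
    68   50   49    0   -2    0]
 [   0   -1    0    0   -4    1   -3   -2   48   52   50   51   51   51
    69   68   55   -1    0   -5]
 [  -2   -1   -3   -4    2    4   -2   -2   -1    0    2   49   55   50
    46   49   42   -3   -3   -2]
 [  -1    0   -2   -2   -3   16   18   -1   -4    0   -1    0    1   45
    51   52   29   -1   -2    0]
 [   3   -2    0   16   20   21   21   17    2    1    3    0    1   -6
     1   -1   -1    1    0   -1]
 [   0 1266   20   22   19   22   17   19   18    0   -4    1   -3   -1
    -1   -1    3    0   -2   -1]]
```

View pics/za.png

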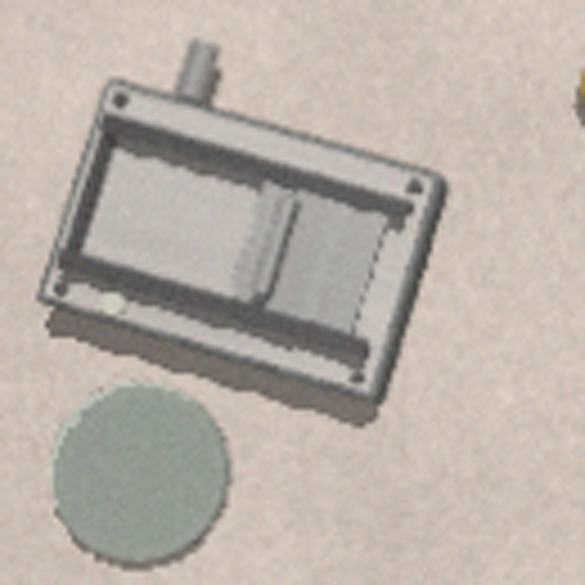

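View pics/zb.png

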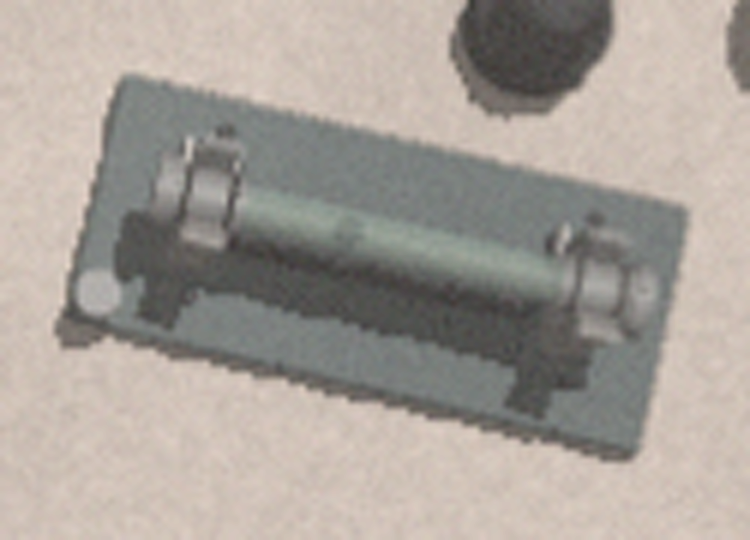

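```bash
cat > fit.py <<'E'
from h import *
np.set_printoptions(precision=4,suppress=True)
def rect(Q):
    (c,s,a)=cv2.minAreaRect((Q*1000).astype(np.float32)); return np.array(c)/1000,s,a
im,d,p=load('top0'); P=pts(p,d); v,u=np.indices(d.shape)
def fit(r0,r1,c0,c1,lo,hi):
    m=(P[...,2]>lo)&(P[...,2]<hi)&(v>r0)&(v<r1)&(u>c0)&(u<c1)&(d>0)
    m=m.astype(np.uint8); m=cv2.morphologyEx(m,cv2.MORPH_CLOSE,np.ones((5,5),np.uint8)); m=cv2.morphologyEx(m,cv2.MORPH_OPEN,np.ones((5,5),np.uint8))
    n,l,s,_=cv2.connectedComponentsWithStats(m); i=1+np.argmax(s[1:,4]); return l==i
for nm,a,z in(('stand',(160,240,295,410,.006,.11),.014),('box',(165,255,140,240,.042,.1),.052)):
    m=fit(*a); c=cv2.findContours(m.astype(np.uint8),0,1)[0][0][:,0]
    Q=np.array([onz(p,x,y,z)[:2] for x,y in c]); ctr,s,an=rect(Q); print(nm,ctr,s,an)
# rib, tube
for nm,(r0,r1,c0,c1),lo,hi in(('rib',(190,235,185,215),.077,.095),('tubetop',(175,220,308,405),.071,.088)):
    m=(P[...,2]>lo)&(P[...,2]<hi)&(v>r0)&(v<r1)&(u>c0)&(u<c1); Q=P[m]; c=Q.mean(0); w=np.linalg.svd(Q[:,:2]-c[:2])[2][0]; print(nm,m.sum(),c,np.degrees(np.arctan2(w[1],w[0])), rect(Q[:,:2]))
from scipy.spatial.transform import Rotation as R
s=robot.read_state(); print(R.from_quat(s['eef_rot']).as_matrix(), s['t'])
E
python3 fit.py
```

```text
stand [ 0.5447 -0.1848] (233.04486083984375, 101.64964294433594) 77.57683563232422
box [0.5024 0.1909] (178.58636474609375, 119.94325256347656) 74.24160766601562
rib 97 [0.4964 0.1691 0.0855] 164.30594235144216 (array([0.4967, 0.1694]), (8.976856231689453, 49.86052322387695), 73.61551666259766)
tubetop 818 [ 0.545  -0.1863  0.0788] 77.48387413988193 (array([ 0.5469, -0.1862]), (189.1739959716797, 42.00056457519531), 77.66626739501953)
[[-0.0004  0.3248 -0.9458]
 [ 0.0012 -0.9458 -0.3248]
 [-1.     -0.0013  0.    ]] 0.1
```

>>> drive_tool([
  [0, 0, 0, 0, 0.18],
  [0, 0, 0, 0, 0.18],
  [0, 0, 0, 0, 0.18],
  [0, 0, -0.045, -0.036, 0],
  [0, 0, -0.045, -0.036, 0],
  [0, 0, -0.045, -0.036, 0],
  [0, 0, -0.045, -0.036, 0],
  [0, 0, -0.045, -0.036, 0],
])

```text
t: 1.1
tcp_pos: [0.3996, -0.3146, 0.2281]
eef_rot: [-0.701, 0.082, 0.703, 0.085]
force: [0.6, -0.9, 0.1]
width: -0.0003
```

```bash
cat >> h.py <<'E'
def to(x,y,z=None,yaw=None):
    from scipy.spatial.transform import Rotation as R
    s=robot.read_state(); M=R.from_quat(s['eef_rot']).as_matrix(); t=s['tcp_pos']
    D=np.array([x,y,t[2] if z is None else z])-t
    print('t',round(s['t'],3),'tcp',t.round(4),'F',s['force'].round(2),'w',round(s['width'],4),'tiltx',M[:,0].round(3),'yawY',np.degrees(np.arctan2(M[1,1],M[0,1])).round(2))
    print('shift tool',(M.T@D).round(4))
    if yaw is not None: print('turn',-np.radians(yaw-np.degrees(np.arctan2(M[1,1],M[0,1]))))
E
python3 -c "
from h import *
to(.545,-.186,.2,-102.5)"
```

```text
t 1.1 tcp [ 0.3996 -0.3146  0.2281] F [ 0.61 -0.92  0.11] w -0.0003 tiltx [-0.003  0.005 -1.   ] yawY -103.54
shift tool [ 0.0284 -0.159  -0.1114]
turn -0.018129423021013176
```

>>> drive_tool([
  [0, 0, -0.05, -0.03, -0.018],
  [0, 0, -0.05, -0.03, 0],
  [0, 0, -0.04, -0.03, 0],
  [0, 0, -0.018, -0.02, 0],
  [0, 0, 0, 0, 0],
])

```text
t: 1.72
tcp_pos: [0.5481, -0.1764, 0.2261]
eef_rot: [-0.701, 0.073, 0.705, 0.077]
force: [0.3, -0.6, 1.0]
width: 0.0
```

```bash
python3 -c "
from h import *
to(.545,-.186,.1,-102.5)
im,d,p=snap('wrist','w1'); print(np.linalg.inv(p['world_to_cam']))
cv2.imwrite('pics/w1b.png',cv2.convertScaleAbs(im,alpha=1.5))
"
```

```text
t 1.725 tcp [ 0.5481 -0.1764  0.2261] F [ 0.32 -0.63  0.99] w 0.0 tiltx [-0.005  0.006 -1.   ] yawY -102.15
shift tool [0.1261 0.0106 0.0002]
turn 0.0060359272956954915
[[-0.20976014 -0.94090604 -0.26588815  0.61524592]
 [-0.97774813  0.20100745  0.06003824 -0.18891083]
 [-0.00304485  0.27256527 -0.96213248  0.36685585]
 [ 0.          0.          0.          1.        ]]
```

View pics/w1b.png

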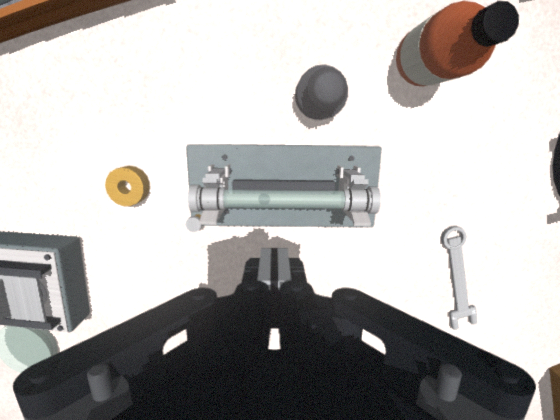

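The wrist view shows the glass from (219,199) to (343,199), the flanges at u≈190 and 378, and the finger tips at (274,255).

Run:
```python
from h import *
im,d,p=load('w1')
for uu in (240,280,320): print(uu,[tuple(im[r,uu]) for r in range(182,216,2)])
P=pts(p,d)
for uu in (235,260,290,325):
    m=[(r,P[r,uu]) for r in range(185,214) if P[r,uu,2]>.06]
    print(uu,m[0][0],m[-1][0],np.mean([q for _,q in m],0).round(4),max(q[2] for _,q in m).round(4))
for uu in range(184,196,2): print(uu,P[199,uu].round(4))
for uu in range(372,386,2): print(uu,P[199,uu].round(4))
```

```text
240 [(np.uint8(69), np.uint8(66), np.uint8(66)), (np.uint8(70), np.uint8(69), np.uint8(68)), (np.uint8(72), np.uint8(70), np.uint8(68)), (np.uint8(71), np.uint8(69), np.uint8(68)), (np.uint8(94), np.uint8(96), np.uint8(89)), (np.uint8(110), np.uint8(112), np.uint8(102)), (np.uint8(126), np.uint8(130), np.uint8(121)), (np.uint8(133), np.uint8(138), np.uint8(128)), (np.uint8(141), np.uint8(146), np.uint8(136)), (np.uint8(134), np.uint8(139), np.uint8(130)), (np.uint8(123), np.uint8(131), np.uint8(120)), (np.uint8(110), np.uint8(114), np.uint8(104)), (np.uint8(92), np.uint8(93), np.uint8(85)), (np.uint8(80), np.uint8(80), np.uint8(74)), (np.uint8(111), np.uint8(107), np.uint8(99)), (np.uint8(109), np.uint8(106), np.uint8(99)), (np.uint8(109), np.uint8(108), np.uint8(100))]
280 [(np.uint8(69), np.uint8(66), np.uint8(67)), (np.uint8(71), np.uint8(71), np.uint8(69)), (np.uint8(73), np.uint8(70), np.uint8(68)), (np.uint8(73), np.uint8(71), np.uint8(68)), (np.uint8(80), np.uint8(80), np.uint8(74)), (np.uint8(110), np.uint8(111), np.uint8(102)), (np.uint8(123), np.uint8(129), np.uint8(119)), 
[... 1109 characters left out ...]
int8(79), np.uint8(78), np.uint8(74)), (np.uint8(105), np.uint8(105), np.uint8(97)), (np.uint8(106), np.uint8(105), np.uint8(98))]
235 190 207 [ 0.5571 -0.1361  0.0769] 0.0797
260 190 207 [ 0.5519 -0.1604  0.0769] 0.0797
290 191 207 [ 0.5452 -0.1893  0.0773] 0.0789
325 191 208 [ 0.5375 -0.2232  0.0773] 0.0799
184 [ 0.5543 -0.0581 -0.0021]
186 [ 0.5538 -0.0608 -0.0015]
188 [ 0.5676 -0.0922  0.0834]
190 [ 0.567  -0.0939  0.0826]
192 [ 0.5668 -0.0962  0.0839]
194 [ 0.5664 -0.0982  0.084 ]
372 [ 0.5293 -0.2683  0.0807]
374 [ 0.5301 -0.2691  0.0846]
376 [ 0.5294 -0.2713  0.0839]
378 [ 0.529  -0.2732  0.0839]
380 [ 0.5282 -0.2755  0.0827]
382 [ 0.5019 -0.3037 -0.0016]
384 [ 0.5013 -0.3062 -0.0017]
```

>>> drive_tool([
  [0, 0.04, 0.009, 0, 0.006],
  [0, 0.05, 0, 0, 0],
  [0, 0.03, 0, 0, 0],
  [0, 0.006, 0, 0, 0],
  [0, 0, 0, 0, 0],
])

```text
t: 2.4
tcp_pos: [0.541, -0.1887, 0.0986]
eef_rot: [-0.701, 0.077, 0.705, 0.08]
force: [0.2, -0.5, -0.2]
width: -0.0
```

```bash
python3 -c "
from h import *
to(.546,-.1845,.081,-102.5)
im,d,p=snap('wrist','w2')
cv2.imwrite('pics/w2b.png',cv2.convertScaleAbs(im,alpha=1.5))
im,d,p=snap('scene','s2')
cv2.imwrite('pics/s2b.png',cv2.resize(cv2.convertScaleAbs(im[150:290,120:320],alpha=1.5),None,fx=4,fy=4))
"
```

```text
t 2.4 tcp [ 0.541  -0.1887  0.0986] F [ 0.21 -0.51 -0.18] w -0.0 tiltx [-0.005  0.005 -1.   ] yawY -102.82
shift tool [ 0.0176 -0.0052 -0.0041]
turn -0.0055007404760194865
```

View pics/w2b.png

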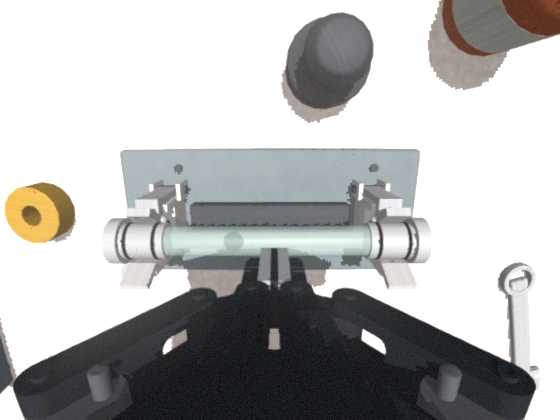

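View pics/s2b.png

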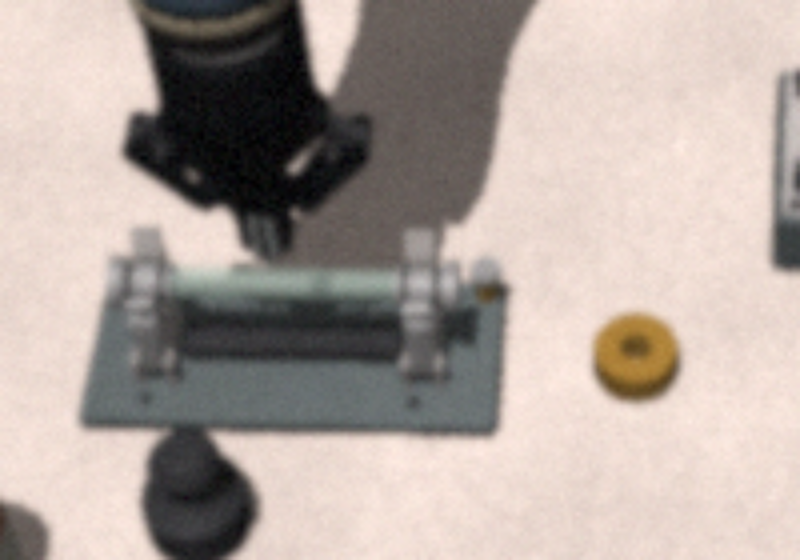

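```bash
python3 -c "
from h import *
im,d,p=load('w2')
for u in (180,267.5,350): print(onz(p,u,241,.072))
g=im[:,200].astype(int); print([(r,*g[r]) for r in range(222,262,2)])
"
```

```text
[ 0.55683391 -0.13230074  0.072     ]
[ 0.54536891 -0.18352122  0.072     ]
[ 0.53443596 -0.23158813  0.072     ]
[(222, np.int64(78), np.int64(73), np.int64(74)), (224, np.int64(62), np.int64(59), np.int64(58)), (226, np.int64(73), np.int64(76), np.int64(70)), (228, np.int64(95), np.int64(97), np.int64(90)), (230, np.int64(113), np.int64(115), np.int64(104)), (232, np.int64(128), np.int64(134), np.int64(121)), (234, np.int64(141), np.int64(147), np.int64(135)), (236, np.int64(145), np.int64(151), np.int64(139)), (238, np.int64(149), np.int64(156), np.int64(144)), (240, np.int64(155), np.int64(161), np.int64(148)), (242, np.int64(154), np.int64(160), np.int64(147)), (244, np.int64(151), np.int64(158), np.int64(145)), (246, np.int64(147), np.int64(152), np.int64(140)), (248, np.int64(148), np.int64(154), np.int64(140)), (250, np.int64(151), np.int64(153), np.int64(140)), (252, np.int64(141), np.int64(145), np.int64(132)), (254, np.int64(129), np.int64(133), np.int64(120)), (256, np.int64(98), np.int64(97), np.int64(90)), (258, np.int64(68), np.int64(65), np.int64(62)), (260, np.int64(67), np.int64(66), np.int64(63))]
```

>>> drive_tool([
  [0, 0, -0.005, -0.004, -0.006],
  [0, 0, 0, 0, 0],
])

```text
t: 2.75
tcp_pos: [0.5483, -0.1849, 0.1015]
eef_rot: [-0.703, 0.075, 0.703, 0.078]
force: [-0.9, 0.6, -0.2]
width: 0.0
```

```bash
python3 -c "
from h import *
to(.546,-.1845,.081,-102.5)"
```

```text
t 2.75 tcp [ 0.5483 -0.1849  0.1015] F [-0.94  0.56 -0.16] w 0.0 tiltx [-0.     0.003 -1.   ] yawY -102.43
shift tool [0.0205 0.0001 0.0023]
turn 0.0011686788328947636
```

>>> drive_tool([
  [0, 0.008, 0, 0.002, 0],
  [0, 0.004, 0, 0, 0],
  [0, 0, 0, 0, 0],
])

```text
t: 3.12
tcp_pos: [0.5464, -0.1842, 0.0889]
eef_rot: [-0.703, 0.075, 0.703, 0.077]
force: [-0.6, 0.5, -0.1]
width: -0.0002
```

```bash
python3 -c "
from h import *
to(.546,-.1845,.081,-102.5)"
```

```text
t 3.125 tcp [ 0.5464 -0.1842  0.0889] F [-0.6   0.46 -0.07] w -0.0002 tiltx [ 0.     0.003 -1.   ] yawY -102.4
shift tool [0.0079 0.0004 0.0004]
turn 0.0017629833573317938
```

>>> drive_tool([
  [0, 0.004, 0, 0, 0],
  [0, 0.003, 0, 0, 0],
])

```text
t: 3.38
tcp_pos: [0.5464, -0.1843, 0.0816]
eef_rot: [-0.703, 0.075, 0.703, 0.077]
force: [0.1, -0.1, -0.2]
width: -0.0001
```

>>> drive_tool([
  [0, 0.003, 0, 0, 0],
])

```text
t: 3.5
tcp_pos: [0.5467, -0.1843, 0.0791]
eef_rot: [0.703, -0.075, -0.703, -0.077]
force: [-3.1, 1.1, 15.8]
width: 0.0
```

>>> drive_tool([
  [0, 0.002, 0, 0, 0],
])

```text
t: 3.62
tcp_pos: [0.5469, -0.1844, 0.0782]
eef_rot: [0.704, -0.076, -0.702, -0.077]
force: [-4.2, 2.5, 15.8]
width: 0.0002
```

>>> drive_tool([
  [0, 0.002, 0, 0, 0],
])

```text
t: 3.75
tcp_pos: [0.547, -0.1844, 0.0775]
eef_rot: [0.704, -0.076, -0.702, -0.077]
force: [-5.0, 2.0, 15.4]
width: 0.0001
```

>>> drive_tool([
  [0, 0.002, 0, 0, 0],
])

```text
t: 3.88
tcp_pos: [0.5471, -0.1845, 0.0768]
eef_rot: [0.704, -0.076, -0.701, -0.077]
force: [-4.1, 1.8, 12.4]
width: -0.0
```

>>> drive_tool([
  [0, 0.002, 0, 0, 0],
])

```text
t: 4.0
tcp_pos: [0.5471, -0.1844, 0.0758]
eef_rot: [0.705, -0.076, -0.701, -0.077]
force: [-2.6, 2.9, 10.6]
width: 0.0001
```

>>> drive_tool([
  [0, 0.0025, 0, 0, 0],
  [0, 0.0025, 0, 0, 0],
])

```text
t: 4.25
tcp_pos: [0.5473, -0.1843, 0.0719]
eef_rot: [0.705, -0.076, -0.701, -0.077]
force: [0.4, 0.3, -0.4]
width: -0.0001
```

>>> drive_tool([
  [0, 0.0025, 0, 0, 0],
  [0, 0.0025, 0, 0, 0],
])

```text
t: 4.5
tcp_pos: [0.5478, -0.1848, 0.0676]
eef_rot: [0.706, -0.076, -0.7, -0.077]
force: [-2.1, -0.3, 9.2]
width: -0.0002
```

```bash
python3 -c "
from h import *
to(.546,-.1845,.060,-102.5)
im,d,p=snap('wrist','w3')
cv2.imwrite('pics/w3b.png',cv2.convertScaleAbs(im,alpha=1.5))
"
```

```text
t 4.5 tcp [ 0.5478 -0.1848  0.0676] F [-2.06 -0.27  9.19] w -0.0002 tiltx [ 0.008  0.    -1.   ] yawY -102.42
shift tool [0.0075 0.0002 0.0019]
turn 0.0014249409944633873
```

View pics/w3b.png

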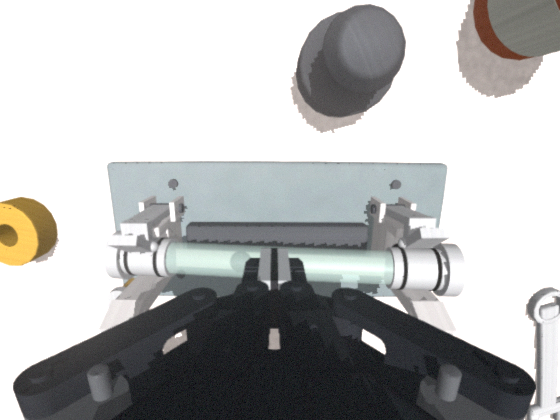

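The left (+y) end has snapped home first and the right end is still high. I'll lift slightly and push nearer to the right end.

>>> drive_tool([
  [0, -0.01, 0, 0, 0],
  [0, 0, 0.013, 0.002, 0],
  [0, 0, 0.014, 0, 0],
  [0, 0, 0, 0, 0],
])

```text
t: 5.05
tcp_pos: [0.5393, -0.213, 0.0772]
eef_rot: [0.706, -0.076, -0.7, -0.077]
force: [-0.4, 0.0, -0.3]
width: 0.0
```

```bash
python3 -c "
from h import *
to(.546-.216*.03,-.1845-.976*.03,.07,-102.5)
im,d,p=snap('wrist','w4')
cv2.imwrite('pics/w4b.png',cv2.convertScaleAbs(im,alpha=1.5))
P=pts(p,d)
for u in (110,120,130,150,180,200,220,330,350,370,410,430,450):
    c=P[210:290,u]; 
    m=(c[:,2]>.04)&(c[:,2]<.1); print(u, c[m][np.argsort(-c[m][:,2])[3]] if m.sum()>4 else None)
"
```

```text
t 5.05 tcp [ 0.5393 -0.213   0.0772] F [-0.43  0.01 -0.32] w 0.0 tiltx [ 0.007  0.    -1.   ] yawY -102.43
shift tool [ 0.0072  0.0008 -0.0003]
turn 0.0012016770119556886
110 [ 0.54462919 -0.11608736  0.06721624]
120 [ 0.56027692 -0.12505329  0.06115565]
130 [ 0.55657926 -0.12970455  0.0606944 ]
150 [ 0.55202485 -0.14081624  0.06142606]
180 [ 0.5485424  -0.1585522   0.06344221]
200 [ 0.54949441 -0.17092568  0.06459382]
220 [ 0.54624995 -0.18171451  0.06529051]
330 [ 0.53362419 -0.24012952  0.07110868]
350 [ 0.53146516 -0.2497203   0.07490619]
370 [ 0.55097883 -0.26157841  0.07906023]
410 None
430 None
450 None
```

View pics/w4b.png

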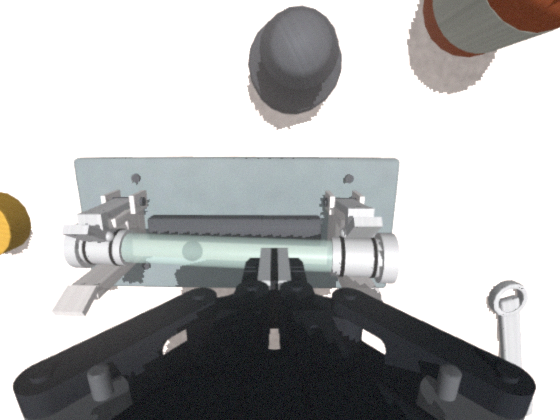

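>>> drive_tool([
  [0, 0.006, 0, 0, 0],
  [0, 0.002, 0, 0, 0],
])

```text
t: 5.35
tcp_pos: [0.5395, -0.2127, 0.0688]
eef_rot: [0.706, -0.076, -0.7, -0.077]
force: [-2.2, -0.5, 4.5]
width: 0.0
```

>>> drive_tool([
  [0, 0.002, 0, 0, 0],
  [0, 0.002, 0, 0, 0],
])

```text
t: 5.6
tcp_pos: [0.5396, -0.2124, 0.0645]
eef_rot: [0.706, -0.076, -0.7, -0.077]
force: [-0.1, 0.8, -0.1]
width: 0.0002
```

>>> drive_tool([
  [0, 0.002, 0, 0, 0],
  [0, 0.002, 0, 0, 0],
])

```text
t: 5.85
tcp_pos: [0.5394, -0.2119, 0.0598]
eef_rot: [0.705, -0.076, -0.701, -0.077]
force: [-0.4, 0.1, 6.5]
width: 0.0001
```

>>> drive_tool([
  [0, -0.02, 0, 0, 0],
  [0, -0.04, 0, 0, 0],
  [0, 0, -0.02, 0.02, 0],
  [0, -0.03, -0.01, 0.02, 0],
  [0, 0, 0, 0, 0],
])

```text
t: 6.48
tcp_pos: [0.5051, -0.1727, 0.1505]
eef_rot: [0.705, -0.075, -0.701, -0.077]
force: [0.2, -0.1, -0.8]
width: -0.0003
```

```bash
python3 -c "
from h import *
to(.546,-.1845,.060,-102.5)
im,d,p=snap('wrist','w5')
cv2.imwrite('pics/w5b.png',cv2.convertScaleAbs(im,alpha=1.5))
P=pts(p,d)
for u in range(180,400,12):
    c=P[:,u]; 
    m=(c[:,2]>.04)&(c[:,2]<.1)&(c[:,0]<.58)&(np.arange(420)<240); print(u, np.where(m)[0][[0,-1]] if m.any() else 0,c[m][np.argsort(-c[m][:,2])[3]] if m.sum()>4 else None)
"
```

```text
t 6.475 tcp [ 0.5051 -0.1727  0.1505] F [ 0.24 -0.11 -0.81] w -0.0003 tiltx [ 0.005  0.002 -1.   ] yawY -102.38
shift tool [ 0.0907  0.0031 -0.0421]
turn 0.002035847646085039
180 [139 200] [ 0.54228664 -0.1131175   0.09364607]
192 [138 191] [ 0.54457414 -0.11640216  0.07216589]
204 [150 177] [ 0.56056222 -0.12695352  0.05830646]
216 [152 174] [ 0.55777181 -0.13582731  0.05808932]
228 [152 174] [ 0.55131973 -0.1439265   0.05893676]
240 [152 174] [ 0.55224937 -0.15367925  0.05822974]
252 [153 174] [ 0.54876268 -0.16243112  0.05844016]
264 [153 174] [ 0.54833534 -0.17189595  0.05909232]
276 [153 174] [ 0.5500644  -0.18174488  0.05874119]
288 [153 174] [ 0.54206436 -0.18952449  0.0586177 ]
300 [153 175] [ 0.53858006 -0.1983115   0.05870304]
312 [153 175] [ 0.54263786 -0.20858611  0.05840629]
324 [153 175] [ 0.53457734 -0.21660448  0.05833129]
336 [153 175] [ 0.53638471 -0.22646544  0.0579971 ]
348 [153 175] [ 0.53297499 -0.23527778  0.05853618]
360 [143 186] [ 0.52982658 -0.24373704  0.06054232]
372 [134 194] [ 0.51571059 -0.24508907  0.07994355]
384 [134 201] [ 0.51350858 -0.24862094  0.09399992]
396 [141 201] [ 0.5083649  -0.25623935  0.09428376]
```

View pics/w5b.png

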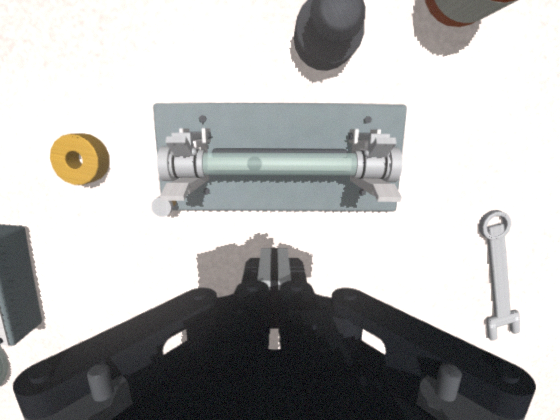

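The tube is level with its top at about 59–60 mm, which is home. I'll zoom in on the jaws.

```bash
python3 -c "
from h import *
im,_,_=load('w5'); cv2.imwrite('pics/w5z.png',cv2.resize(cv2.convertScaleAbs(im[110:215,150:410],alpha=1.3),None,fx=3,fy=3,interpolation=cv2.INTER_CUBIC))
to(.42,.13,.16,-102.5)"
```

```text
t 6.525 tcp [ 0.5049 -0.1728  0.1492] F [-0.08  0.14 -0.84] w 0.0001 tiltx [ 0.003  0.003 -1.   ] yawY -102.39
shift tool [-0.0103 -0.2775  0.1479]
turn 0.0018811470872917146
```

View pics/w5z.png

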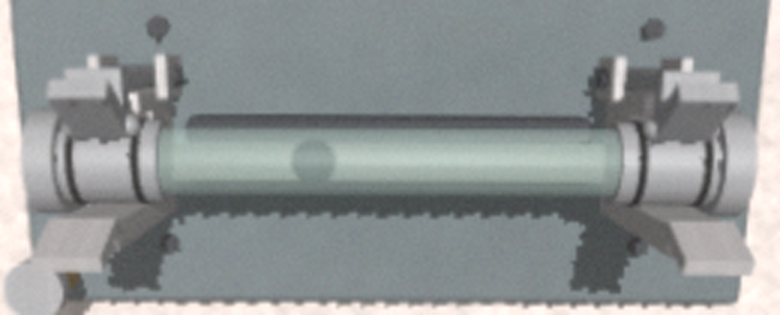

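Both jaws sit over the collars, so the tube is home. Next I'll move to the box and look.

>>> drive_tool([
  [0, -0.02, -0.05, 0.025, 0],
  [0, -0.02, -0.05, 0.025, 0],
  [0, 0, -0.05, 0.025, 0],
  [0, 0, -0.05, 0.025, 0.058],
  [0, 0, -0.04, 0.025, 0],
  [0, 0, -0.02, 0.01, 0],
  [0, 0, 0, 0, 0],
])

```text
t: 7.4
tcp_pos: [0.3989, -0.0139, 0.1936]
eef_rot: [-0.705, 0.003, 0.705, 0.08]
force: [0.1, 0.8, 0.1]
width: 0.0004
```

```bash
python3 -c "
from h import *
to(.42,.13,.16,-105.8)
im,d,p=snap('wrist','w6')
cv2.imwrite('pics/w6b.png',cv2.convertScaleAbs(im,alpha=1.4))
"
```

```text
t 7.4 tcp [ 0.3989 -0.0139  0.1936] F [0.14 0.8  0.13] w 0.0004 tiltx [ 0.006  0.108 -0.994] yawY -96.74
shift tool [ 0.0491 -0.1409 -0.0045]
turn 0.15815210014150471
```

View pics/w6b.png

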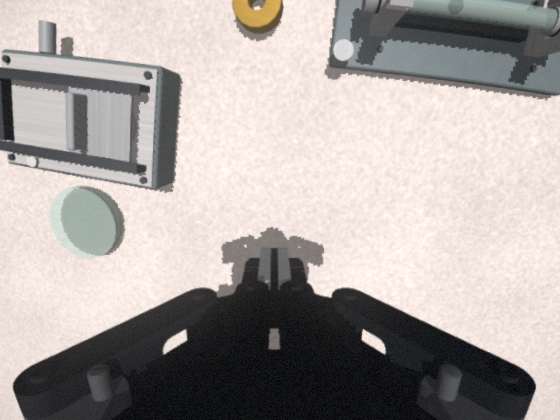

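```bash
python3 -c "
from h import *
to(.42,.13,.16,-105.8); s=robot.read_state(); print(s['joint_positions'].round(3),s['joint_vel'].round(3))"
```

```text
t 7.45 tcp [ 0.3992 -0.0141  0.1935] F [-0.4   0.18 -0.25] w 0.0001 tiltx [ 0.006  0.108 -0.994] yawY -96.76
shift tool [ 0.049  -0.1411 -0.0041]
turn 0.15781521689312591
[-0.118  0.045 -0.35   1.183  0.108  3.14 ] [-0.005  0.011  0.012 -0.002 -0.002  0.001]
```

J6 reached its limit there, which left a small 6° tilt. That's harmless. I'll turn to the crosswise yaw (-15.8°), which takes the joint well off its limit.

>>> drive_tool([
  [0, 0, 0, 0, -0.18],
  [0, 0, 0, 0, -0.18],
  [0, 0, 0, 0, -0.18],
  [0, 0, 0, 0, -0.18],
  [0, 0, 0, 0, -0.18],
  [0, 0, 0, 0, -0.18],
  [0, 0, 0, 0, -0.18],
  [0, 0, 0, 0, 0],
])

```text
t: 8.45
tcp_pos: [0.4071, -0.0188, 0.1908]
eef_rot: [0.61, 0.421, -0.566, 0.362]
force: [0.1, 0.1, -0.6]
width: 0.0001
```

```bash
python3 -c "
from h import *
to(.47,.09,.19,-15.8); s=robot.read_state(); print(s['joint_positions'].round(3))"
```

```text
t 8.45 tcp [ 0.4071 -0.0188  0.1908] F [ 0.13  0.13 -0.62] w 0.0001 tiltx [ 0.006  0.104 -0.995] yawY -22.55
shift tool [ 0.0125  0.0164 -0.124 ]
turn -0.11781350986051105
[-0.125  0.061 -0.34   1.177  0.104  1.841]
```

>>> drive_tool([
  [0, 0, 0, -0.04, -0.11],
  [0, 0, 0, -0.04, 0],
  [0, 0, 0.01, -0.03, 0],
  [0, 0, 0, 0, 0],
])

```text
t: 8.95
tcp_pos: [0.4562, 0.0831, 0.2009]
eef_rot: [0.593, 0.446, -0.546, 0.39]
force: [-0.8, -0.2, -0.3]
width: 0.0001
```

```bash
python3 -c "
from h import *
to(.47,.09,.19,-15.8); s=robot.read_state(); print(s['joint_positions'].round(3))
im,d,p=snap('wrist','w7')
cv2.imwrite('pics/w7b.png',cv2.convertScaleAbs(im,alpha=1.4))
"
```

```text
t 8.95 tcp [0.4562 0.0831 0.2009] F [-0.8  -0.22 -0.34] w 0.0001 tiltx [ 0.006  0.103 -0.995] yawY -17.41
shift tool [ 0.0117  0.0114 -0.0096]
turn -0.028045604283834586
[ 0.113  0.132 -0.232  1.189  0.102  1.99 ]
```

View pics/w7b.png

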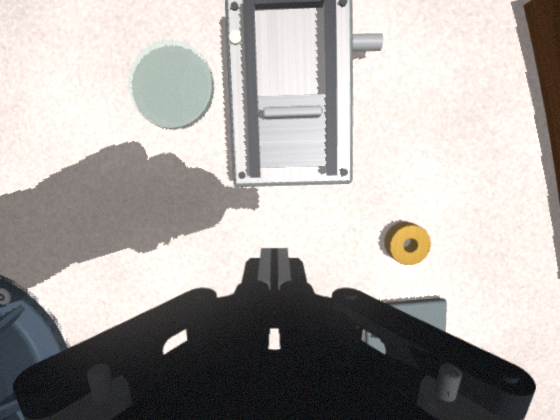

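Run:
```python
from h import *
im,d,p=load('w7'); P=pts(p,d); v,u=np.indices(d.shape)
m=(P[...,2]>.078)&(P[...,2]<.1)&(v<140)&(u>250)&(u<335)
print(m.sum(),P[m].mean(0), cv2.minAreaRect((P[m][:,:2]*1000).astype(np.float32)), 'rows',v[m].min(),v[m].max(),u[m].min(),u[m].max())
m=(P[...,2]>.042)&(P[...,2]<.058)&(v<200)&(u>220)&(u<365)
Q=P[m][:,:2]; a=np.radians(-15.8); ex=np.array([np.cos(a),np.sin(a)]); ey=np.array([-np.sin(a),np.cos(a)])
print('box x ext',np.percentile(Q@ex,[.5,99.5]),'y min',np.percentile(Q@ey,.5))
c=np.array([.5024,.1909]); print('pred',c@ex,c@ey-.09)
for q in((237,185),(352,183)): print(onz(p,*q,.052))
cv2.imwrite('pics/w7z.png',cv2.resize(im[0:200,210:400],None,fx=3,fy=3))
for r in range(96,126): print(r,im[r,290],P[r,290].round(4))
```

```text
584 [0.49698958 0.17132955 0.08570649] ((496.7782897949219, 171.8147735595703), (7.872395992279053, 49.215206146240234), 73.8419189453125) rows 106 117 263 321
box x ext [0.37214139 0.49094501] y min 0.23542349947351277
pred 0.4314400207890673 0.2304810110779251
[0.42713388 0.12507136 0.052     ]
[0.53595862 0.09341791 0.052     ]
96 [157 157 156] [0.5005 0.1875 0.0659]
97 [157 155 155] [0.5002 0.1867 0.0662]
98 [158 155 155] [0.4999 0.1858 0.0665]
99 [163 160 160] [0.4996 0.1848 0.0672]
100 [164 161 161] [0.4994 0.1841 0.0665]
101 [162 159 160] [0.4992 0.1833 0.0665]
102 [161 159 159] [0.4989 0.1824 0.0665]
103 [159 159 158] [0.4986 0.1815 0.0668]
104 [159 157 156] [0.4983 0.1806 0.0673]
105 [151 149 148] [0.4981 0.1799 0.0666]
106 [135 135 134] [0.4978 0.1789 0.0674]
107 [134 131 131] [0.4962 0.1754 0.0849]
108 [143 141 142] [0.4959 0.1744 0.0864]
109 [149 147 147] [0.4956 0.1736 0.0868]
110 [153 151 151] [0.4954 0.173  0.0857]
111 [156 155 154] [0.4951 0.172  0.0868]
112 [160 157 158] [0.495  0.1714 0.0855]
113 [152 152 151] [0.4947 0.1706 0.0856]
114 [135 136 136] [0.4944 0.1697 0.0863]
115 [108 108 108] [0.4942 0.1689 0.0868]
116 [83 81 83] [0.4944 0.1689 0.0801]
117 [76 75 76] [0.4945 0.1687 0.0752]
118 [106 105 105] [0.4948 0.1689 0.0672]
119 [143 142 142] [0.4946 0.1682 0.0661]
120 [157 154 156] [0.4943 0.1673 0.0661]
121 [159 159 156] [0.494  0.1665 0.0664]
122 [159 159 160] [0.4937 0.1655 0.0673]
123 [159 159 158] [0.4759 0.135  0.3481]
124 [158 157 156] [0.4933 0.164  0.0657]
125 [160 158 159] [0.493  0.1631 0.0661]
```

```bash
python3 -c "
from h import *
to(.4895,.145,.11,-15.8)"
```

```text
t 9.0 tcp [0.4553 0.0823 0.2007] F [-0.16  0.13  0.61] w -0.0 tiltx [ 0.006  0.103 -0.995] yawY -17.41
shift tool [ 0.0969  0.0162 -0.0607]
turn -0.028186135284992416
```

>>> drive_tool([
  [0, 0.02, 0.008, -0.03, -0.028],
  [0, 0.04, 0.008, -0.03, 0],
  [0, 0.037, 0, 0, 0],
  [0, 0, 0, 0, 0],
])

```text
t: 9.5
tcp_pos: [0.4894, 0.1428, 0.1075]
eef_rot: [0.589, 0.449, -0.543, 0.394]
force: [0.3, 0.1, -0.3]
width: 0.0001
```

```bash
python3 -c "
from h import *
to(.4895,.145,.074,-15.8)
im,d,p=snap('wrist','w8')
cv2.imwrite('pics/w8b.png',cv2.convertScaleAbs(im,alpha=1.4))
"
```

```text
t 9.5 tcp [0.4894 0.1428 0.1075] F [ 0.32  0.1  -0.32] w 0.0001 tiltx [ 0.006  0.101 -0.995] yawY -16.58
shift tool [0.0336 0.0002 0.0011]
turn -0.013561332476084193
```

View pics/w8b.png

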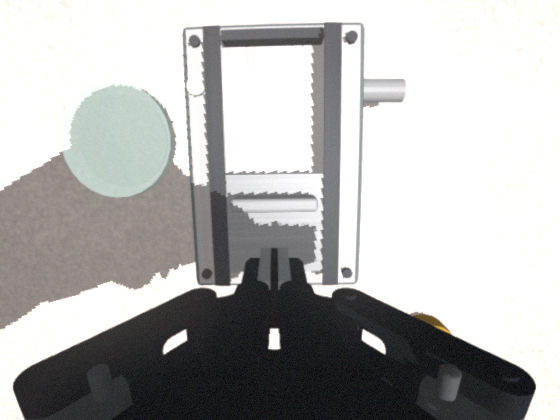

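>>> drive_tool([
  [0, 0.022, 0, 0, -0.013],
  [0, 0.009, 0, 0, 0],
  [0, 0, 0, 0, 0],
])

```text
t: 9.93
tcp_pos: [0.4935, 0.1445, 0.0825]
eef_rot: [0.591, 0.45, -0.538, 0.398]
force: [-1.0, 0.9, 0.5]
width: -0.0003
```

```bash
python3 -c "
from h import *
to(.4895,.145,.074,-15.8)
to(.4895+.272*.085,.145+.962*.085,.074,-15.8)"
```

```text
t 9.925 tcp [0.4935 0.1445 0.0825] F [-1.01  0.91  0.46] w -0.0003 tiltx [ 0.015  0.103 -0.995] yawY -16.13
shift tool [ 0.0084 -0.0039  0.0015]
turn -0.005797599586356476
t 9.925 tcp [0.4935 0.1445 0.0825] F [-1.01  0.91  0.46] w -0.0003 tiltx [ 0.015  0.103 -0.995] yawY -16.13
shift tool [ 0.0172 -0.0044 -0.083 ]
turn -0.005797599586356476
```

>>> drive_tool([
  [0, 0.008, -0.003, 0, 0],
  [0, 0, 0, 0, 0],
])

```text
t: 10.18
tcp_pos: [0.4915, 0.1461, 0.0759]
eef_rot: [0.592, 0.449, -0.538, 0.398]
force: [0.5, -0.2, -0.2]
width: -0.0002
```

```bash
python3 -c "
from h import *
to(.4895,.145,.074,-15.8)
t=robot.read_state()['tcp_pos']
to(t[0]+.272*.03,t[1]+.962*.03,.074,-15.8)"
```

```text
t 10.175 tcp [0.4915 0.1461 0.0759] F [ 0.54 -0.16 -0.15] w -0.0002 tiltx [ 0.018  0.103 -0.995] yawY -16.2
shift tool [ 0.0017 -0.0016  0.0018]
turn -0.006958449622917065
t 10.175 tcp [0.4915 0.1461 0.0759] F [ 0.54 -0.16 -0.15] w -0.0002 tiltx [ 0.018  0.103 -0.995] yawY -16.2
shift tool [ 0.005  -0.0002 -0.0296]
turn -0.006958449622917065
```

>>> drive_tool([
  [0, 0.001, 0, -0.01, -0.006],
  [0, 0.001, 0, -0.01, 0],
  [0, 0.001, 0, -0.01, 0],
  [0, 0.001, 0, -0.01, 0],
])

```text
t: 10.68
tcp_pos: [0.5031, 0.1867, 0.0764]
eef_rot: [0.59, 0.45, -0.537, 0.4]
force: [-0.7, -1.7, 0.7]
width: 0.0001
```

```bash
python3 -c "
from h import *
to(.5128,.2198,.076,-15.8)"
```

```text
t 10.675 tcp [0.5031 0.1867 0.0764] F [-0.65 -1.65  0.69] w 0.0001 tiltx [ 0.018  0.102 -0.995] yawY -15.88
shift tool [ 0.004   0.0002 -0.0342]
turn -0.0013598454733614808
```

Force is about 1.7 N, so the shutter is sliding. I'll continue to the stop.

>>> drive_tool([
  [0, 0.001, 0, -0.01, 0],
  [0, 0.001, 0, -0.01, 0],
  [0, 0.001, 0, -0.008, 0],
])

```text
t: 11.05
tcp_pos: [0.5115, 0.2163, 0.0763]
eef_rot: [0.59, 0.451, -0.537, 0.4]
force: [-0.3, -1.7, 1.8]
width: 0.0002
```

>>> drive_tool([
  [0, 0, 0, -0.004, 0],
  [0, 0, 0, -0.004, 0],
])

```text
t: 11.3
tcp_pos: [0.5117, 0.2178, 0.0762]
eef_rot: [0.587, 0.446, -0.542, 0.403]
force: [-4.1, -25.9, 12.4]
width: -0.0
```

>>> drive_tool([
  [0, 0, 0, -0.003, 0],
  [0, 0, 0, -0.003, 0],
])

```text
t: 11.55
tcp_pos: [0.5117, 0.2175, 0.0765]
eef_rot: [0.585, 0.442, -0.546, 0.405]
force: [-4.1, -16.0, 7.2]
width: 0.0001
```

The shutter is at its stop. I'll back off, lift and look.

>>> drive_tool([
  [0, 0, 0, 0.01, 0],
  [0, -0.02, 0, 0.02, 0],
  [0, -0.04, 0, 0.03, 0],
  [0, -0.02, 0, 0.025, 0],
  [0, 0, 0, 0, 0],
])

```text
t: 12.18
tcp_pos: [0.486, 0.1264, 0.1557]
eef_rot: [0.586, 0.442, -0.545, 0.405]
force: [0.5, 0.9, -0.5]
width: 0.0001
```

```bash
python3 -c "
from h import *
to(.493,.154,.1,-15.8)
im,d,p=snap('wrist','w9')
cv2.imwrite('pics/w9b.png',cv2.convertScaleAbs(im,alpha=1.2))
"
```

```text
t 12.175 tcp [0.486  0.1264 0.1557] F [ 0.51  0.92 -0.51] w 0.0001 tiltx [ 0.016  0.077 -0.997] yawY -16.3
shift tool [ 0.0578 -0.0007 -0.024 ]
turn -0.008709479034466667
```

View pics/w9b.png

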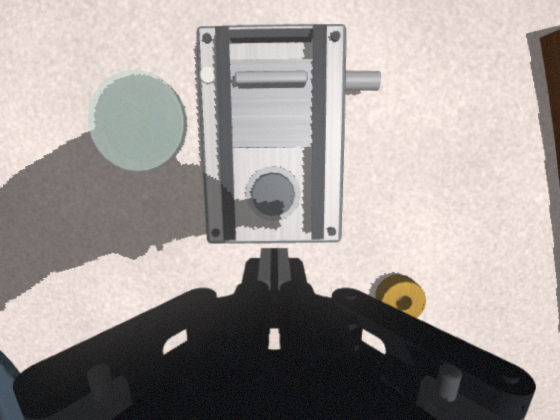

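The button is exposed at (272,194), and the rib is now at (270,78).

Run:
```python
from h import *
im,d,p=load('w9'); P=pts(p,d); v,u=np.indices(d.shape)
g=cv2.GaussianBlur(cv2.cvtColor(im,cv2.COLOR_BGR2GRAY),(3,3),0)
print(onz(p,272,194,.06))
m=(P[...,2]>.078)&(P[...,2]<.1)&(v<100)&(u>225)&(u<320); r=P[m].mean(0); print('rib',r)
print('travel',(r[:2]-np.array([.497,.1713]))@[.272,.962])
to(*onz(p,272,194,.06)[:2],.075,-15.8)
```

```text
[0.49125018 0.15248904 0.06      ]
rib [0.51439433 0.23274772 0.08544709]
travel 0.06384396080746989
t 12.225 tcp [0.4861 0.1271 0.1551] F [1.05 0.63 0.86] w -0.0002 tiltx [ 0.015  0.077 -0.997] yawY -16.27
shift tool [ 0.0819 -0.0016 -0.0194]
turn -0.008274946669904745
```

Run:
```python
from h import *
snap('scene','s9'); snap('top','t9')
for n in('scene0','s9','top0','t9'):
    im,d,p=load(n); P=pts(p,d); 
    a=np.radians(-15.8); q=P[...,:2]-np.array([.506,.1958]); bx=q@[np.cos(a),np.sin(a)]; by=q@[-np.sin(a),np.cos(a)]
    m=(P[...,2]>.079)&(P[...,2]<.095)&(abs(bx)<.03)&(abs(by)<.075)
    print(n,m.sum(),P[m].mean(0),'by',np.percentile(by[m],[5,50,95]),'bx',np.median(bx[m]))
im=load('t9')[0]; cv2.imwrite('pics/t9z.png',cv2.convertScaleAbs(cv2.resize(im[160:290,135:265],None,fx=4,fy=4),alpha=1.5))
im=load('s9')[0]; cv2.imwrite('pics/s9z.png',cv2.convertScaleAbs(cv2.resize(im[130:240,290:420],None,fx=4,fy=4),alpha=1.5))
```

```text
scene0 72 [0.50197516 0.16855041 0.086117  ] by [-0.03080696 -0.02718213 -0.02381104] bx 0.004082108191237153
s9 74 [0.51804819 0.23046686 0.08573309] by [0.03310366 0.03674988 0.04072382] bx 0.002311852718995241
top0 93 [0.49624669 0.16927095 0.08584351] by [-0.03197215 -0.02823064 -0.02443882] bx -0.0025071831526958534<stdin>:7: RuntimeWarning: Mean of empty slice.
  ret = um.true_divide(
Traceback (most recent call last):
IndexError: index -1 is out of bounds for axis 0 with size 0
```

Run:
```python
from h import *
ey=np.array([.272,.962])
for n,cu in(('w7',290),('w9',262)):
    im,d,p=load(n); g=cv2.cvtColor(im,cv2.COLOR_BGR2GRAY).astype(int)
    z=cv2.resize(im[10:260,180:370],None,fx=3,fy=3,interpolation=cv2.INTER_CUBIC); cv2.imwrite(f'pics/{n}z.png',cv2.convertScaleAbs(z[:600],alpha=1.2))
    lo=(60,95) if n=='w9' else (98,124)
    print(n,[(r,g[r,cu-3:cu+4].mean().round()) for r in range(*lo)])
    print([(r,g[r,cu+40]) for r in range(*( (232,250) if n=='w9' else (176,192)))])
im=load('s9')[0]; cv2.imwrite('pics/s9z.png',cv2.convertScaleAbs(cv2.resize(im[130:240,290:420],None,fx=5,fy=5,interpolation=cv2.INTER_CUBIC),alpha=1.5))
```

```text
w7 [(98, np.float64(156.0)), (99, np.float64(159.0)), (100, np.float64(159.0)), (101, np.float64(158.0)), (102, np.float64(158.0)), (103, np.float64(158.0)), (104, np.float64(158.0)), (105, np.float64(152.0)), (106, np.float64(138.0)), (107, np.float64(131.0)), (108, np.float64(141.0)), (109, np.float64(148.0)), (110, np.float64(150.0)), (111, np.float64(155.0)), (112, np.float64(157.0)), (113, np.float64(152.0)), (114, np.float64(135.0)), (115, np.float64(106.0)), (116, np.float64(81.0)), (117, np.float64(77.0)), (118, np.float64(105.0)), (119, np.float64(143.0)), (120, np.float64(157.0)), (121, np.float64(158.0)), (122, np.float64(159.0)), (123, np.float64(159.0))]
[(176, np.int64(181)), (177, np.int64(185)), (178, np.int64(184)), (179, np.int64(181)), (180, np.int64(160)), (181, np.int64(119)), (182, np.int64(104)), (183, np.int64(105)), (184, np.int64(132)), (185, np.int64(177)), (186, np.int64(179)), (187, np.int64(180)), (188, np.int64(179)), (189, np.int64(184)), (190, np.int64(185)), (191, np.int64(183))]
w9 [(60, np.float64(157.0)), (61, np.float64(156.0)), (62, np.float64(1
[... 499 characters left out ...]
105.0)), (83, np.float64(82.0)), (84, np.float64(75.0)), (85, np.float64(74.0)), (86, np.float64(75.0)), (87, np.float64(84.0)), (88, np.float64(131.0)), (89, np.float64(155.0)), (90, np.float64(162.0)), (91, np.float64(161.0)), (92, np.float64(160.0)), (93, np.float64(162.0)), (94, np.float64(161.0))]
[(232, np.int64(184)), (233, np.int64(189)), (234, np.int64(185)), (235, np.int64(188)), (236, np.int64(188)), (237, np.int64(187)), (238, np.int64(189)), (239, np.int64(179)), (240, np.int64(150)), (241, np.int64(113)), (242, np.int64(135)), (243, np.int64(182)), (244, np.int64(190)), (245, np.int64(192)), (246, np.int64(193)), (247, np.int64(194)), (248, np.int64(192)), (249, np.int64(196))]
```

View pics/w9z.png

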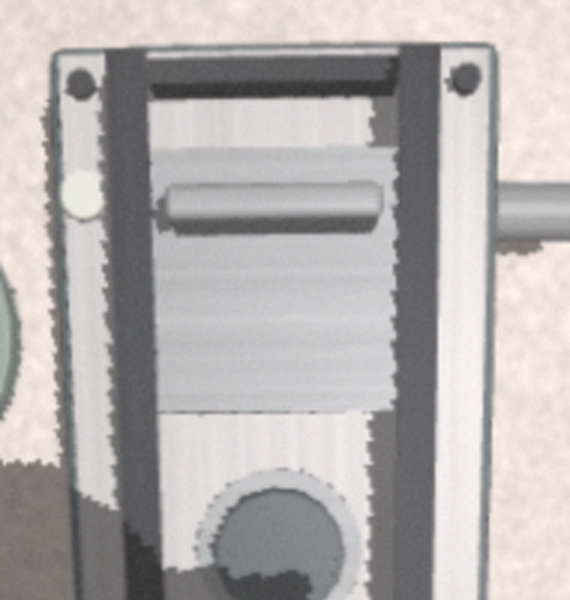

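View pics/s9z.png

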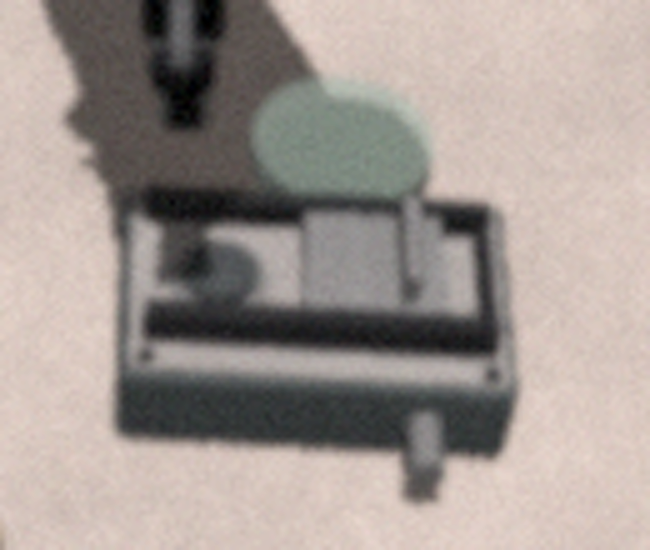

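Run:
```python
from h import *
e=np.array([.272,.962]); ex=np.array([.962,-.272])
im,d,p=load('w9'); f=lambda u,v,z:onz(p,u,v,z)[:2]
b=f(273.3,194.2,.06); r=f(270,75.7,.088)
print('btn',b,'w',np.linalg.norm(f(251.7,194,.06)-f(295,194,.06)),'rib-btn',(r-b)@e,(r-b)@ex)
eg=f(275,241.,.052); print('btn-edge (45)',(b-eg)@e,'rib-edge open(130)',(r-eg)@e)
fe=f(270,26.5,.052); print('len(180)',(fe-eg)@e)
pn=f(270,10+411/3,.068); pf=f(270,10+147/3,.068); print('plate',(pn-b)@e,(pf-b)@e)
im,d,p=load('w7'); r=f(292,110.5,.088); eg=f(292,183,.052); print('rib-edge start(60)',(r-eg)@e)
pn=f(292,166,.068); print('plate near - edge',(pn-eg)@e)
```

```text
btn [0.49221675 0.15203784] w 0.03512537987480345 rib-btn 0.08430672118995168 -0.001301804113368961
btn-edge (45) 0.04179372753884348 rib-edge open(130) 0.12610044872879517
len(180) 0.17147044668089
plate 0.03738222773848989 0.1009046557007762
rib-edge start(60) 0.06325626426682888
plate near - edge 0.016872429177200825
```

Rib to button is about 84 mm (85 expected) and plate edge to button is 37.4 mm (38 expected), so the shutter is fully open against its stop. Next, the button.

>>> drive_tool([
  [0, 0.03, 0, -0.01, -0.008],
  [0, 0.03, 0, -0.01, 0],
  [0, 0.01, 0, 0, 0],
  [0, 0, 0, 0, 0],
])

```text
t: 12.82
tcp_pos: [0.4918, 0.1551, 0.082]
eef_rot: [0.582, 0.447, -0.543, 0.408]
force: [-0.1, 0.0, -0.5]
width: -0.0002
```

```bash
python3 -c "
from h import *
to(.4922,.152,.0615,-15.8)"
```

```text
t 12.825 tcp [0.4918 0.1551 0.082 ] F [-0.15  0.04 -0.48] w -0.0002 tiltx [ 0.011  0.077 -0.997] yawY -15.55
shift tool [0.0202 0.0015 0.0045]
turn 0.0044471281105167865
```

>>> drive_tool([
  [0, 0.012, 0.0015, 0.0045, 0],
  [0, 0.005, 0, 0, 0],
  [0, 0.003, 0, 0, 0],
])

```text
t: 13.2
tcp_pos: [0.4932, 0.1515, 0.0619]
eef_rot: [0.583, 0.446, -0.543, 0.408]
force: [0.2, 0.5, -0.1]
width: 0.0
```

>>> drive_tool([
  [0, 0.003, 0, 0, 0],
  [0, 0.003, 0, 0, 0],
])

```text
t: 13.45
tcp_pos: [0.4933, 0.1516, 0.0561]
eef_rot: [0.583, 0.446, -0.543, 0.408]
force: [-0.4, -2.1, 3.3]
width: -0.0002
```

>>> drive_tool([
  [0, 0.003, 0, 0, 0],
  [0, 0.003, 0, 0, 0],
])

```text
t: 13.7
tcp_pos: [0.4936, 0.1516, 0.0533]
eef_rot: [0.584, 0.445, -0.542, 0.409]
force: [-18.4, -8.3, 57.0]
width: -0.0002
```

The button is at the bottom. I'll ease the load, hold briefly, then lift.

>>> drive_tool([
  [0, 0, 0, 0, 0],
  [0, 0, 0, 0, 0],
])

```text
t: 13.95
tcp_pos: [0.4934, 0.1516, 0.0553]
eef_rot: [0.584, 0.445, -0.542, 0.409]
force: [-1.4, -1.5, 3.6]
width: -0.0002
```

>>> drive_tool([
  [0, -0.01, 0, 0, 0],
  [0, -0.03, 0, 0.005, 0],
  [0, -0.05, 0, 0.02, 0],
  [0, -0.03, 0, 0.06, 0],
  [0, 0, -0.02, 0.06, 0],
  [0, 0, -0.02, 0.05, 0],
  [0, 0, 0, 0, 0],
])

```text
t: 14.82
tcp_pos: [0.4018, -0.0344, 0.1636]
eef_rot: [0.585, 0.445, -0.54, 0.411]
force: [0.7, 0.3, -0.4]
width: -0.0001
```

Run:
```python
from h import *
to(.4922,.152,.0615,-15.8)
snap('top','tE');snap('scene','sE');snap('wrist','wE')
for n in('scene0','s9','sE','top0','tE'):
    im,d,p=load(n); P=pts(p,d); a=np.radians(-15.8); q=P[...,:2]-np.array([.506,.1958]); bx=q@[np.cos(a),np.sin(a)]; by=q@[-np.sin(a),np.cos(a)]
    m=(P[...,2]>.079)&(P[...,2]<.095)&(abs(bx)<.03)&(abs(by)<.075)
    print(n,m.sum(),'by',np.median(by[m]) if m.any() else 0)
    q=P[...,:2]-np.array([.5455,-.1845]); a=np.radians(-12.5); bx=q@[np.cos(a),np.sin(a)]; by=q@[-np.sin(a),np.cos(a)]
    for y in(-.09,-.05,0,.05,.09):
        m=(abs(bx)<.012)&(abs(by-y)<.003); print('  tube y',y,np.percentile(P[m][:,2],85).round(4) if m.any() else 0)
for n in('tE','sE'):
    im=load(n)[0]; r=(slice(140,290),slice(130,420)) if n=='tE' else (slice(140,290),slice(130,420))
    cv2.imwrite(f'pics/{n}z.png',cv2.convertScaleAbs(cv2.resize(im[r],None,fx=2.75,fy=2.75,interpolation=cv2.INTER_CUBIC),alpha=1.5))
```

```text
t 14.825 tcp [ 0.4018 -0.0344  0.1636] F [ 0.69  0.31 -0.38] w -0.0001 tiltx [ 0.022  0.077 -0.997] yawY -15.48
shift tool [ 0.118   0.0373 -0.195 ]
turn 0.0055383797753129705
scene0 72 by -0.027182132228363236
  tube y -0.09 0.0846
  tube y -0.05 0.0789
  tube y 0 0.079
  tube y 0.05 0.077
  tube y 0.09 0.0852
s9 74 by 0.03674988048856462
  tube y -0.09 0.0637
  tube y -0.05 0.0572
  tube y 0 0.0568
  tube y 0.05 0.0583
  tube y 0.09 0.0635
sE 72 by 0.03656379674039484
  tube y -0.09 0.0636
  tube y -0.05 0.057
  tube y 0 0.0572
  tube y 0.05 0.058
  tube y 0.09 0.0633
top0 93 by -0.02823064424766272
  tube y -0.09 0.0852
  tube y -0.05 0.0802
  tube y 0 0.0794
  tube y 0.05 0.0796
  tube y 0.09 0.0853
tE 94 by 0.0339449885569694
  tube y -0.09 0.0663
  tube y -0.05 0.0594
  tube y 0 0.0609
  tube y 0.05 0.0591
  tube y 0.09 0.0655
```

View pics/tEz.png

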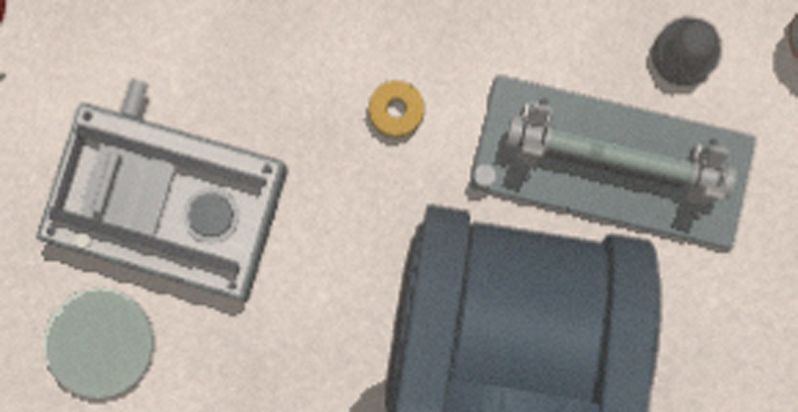

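View pics/sEz.png

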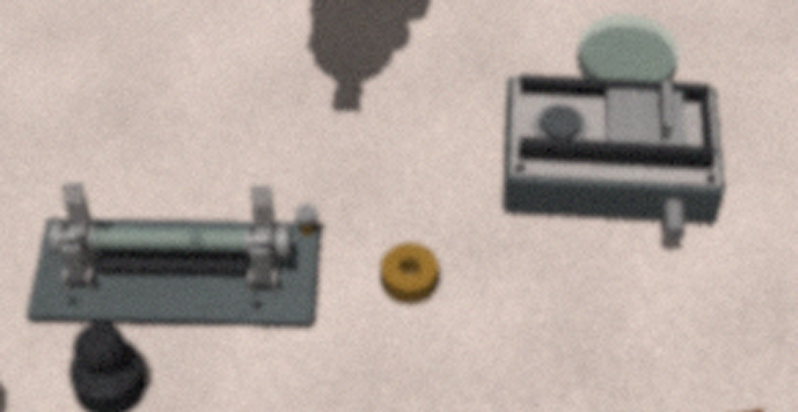

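Run:
```python
from h import *
e=np.array([.272,.962])
for n,(r0,r1,c0,c1) in dict(tE=(195,240,190,225),sE=(170,200,315,350)).items():
    im,d,p=load(n); g=cv2.cvtColor(im,cv2.COLOR_BGR2GRAY)
    sub=g[r0:r1,c0:c1]; t,m=cv2.threshold(cv2.GaussianBlur(sub,(3,3),0),0,255,cv2.THRESH_BINARY_INV|cv2.THRESH_OTSU)
    k,l,s,c=cv2.connectedComponentsWithStats(m)
    P=pts(p,d); q=P[...,:2]-np.array([.506,.1958]); by=q@e; bx=q@[.962,-.272]
    M=(P[...,2]>.079)&(P[...,2]<.095)&(abs(bx)<.03)&(abs(by)<.075); v,u=np.where(M)
    rib=onz(p,u.mean(),v.mean(),.0865)[:2]
    for i in range(1,k):
        if s[i,4]>30:
            b=onz(p,c[i,0]+c0,c[i,1]+r0,.06)[:2]; print(n,s[i],b,'rib-btn',(rib-b)@e, 'depthrib', (P[M][:,:2].mean(0)-b)@e)
```

```text
tE [  0   0  35  16 262] [0.52461431 0.14773227] rib-btn 0.07526660680290913 depthrib 0.0754562421144128
tE [  8  15  17  17 221] [0.48962502 0.148433  ] rib-btn 0.08410959309013988 depthrib 0.08429922840164356
tE [30 31  5 14 44] [0.45483798 0.1109466 ] rib-btn 0.12963358486748594 depthrib 0.12982322017898962
tE [  0  33  27  12 187] [0.45359687 0.15641125] rib-btn 0.08623416964751711 depthrib 0.08642380495902079
sE [  4   0  31   6 144] [0.45819919 0.16312359] rib-btn 0.08093136143424533 depthrib 0.08104535579454294
sE [  4   9  31  21 402] [0.51591394 0.14477269] rib-btn 0.08288650788855907 depthrib 0.08300050224885669
```

```bash
python3 -c "
from plant import robot
print(robot.job_done(), robot.read_state()['t'])"
```

```text
the job is handed in; nothing more can be done
the job is handed in; nothing more can be done
```

The job is handed in at about 15 s of the 48 s allowed; no verdict was reported. The tube is home, the shutter is open and the button has been pressed.

- **Tube:** I pressed it down with the shut fingers, using about 16 N at most. The +y end snapped in first, so I moved along the glass to seat the other end. The last depth views show it level with the top of the glass at 57–61 mm (60 expected). Both jaws sit over their collars.
- **Shutter:** I pushed it by the rib to a firm stop, briefly at about 26 N, and left it open. The rib is about 84 mm from the button in the wrist and top views (85 expected), and 83 mm in the coarser scene view.
- **Shutter travel disagreed:** The measured travel was only 62–64 mm rather than 70. I take this to mean the shutter started about 6 mm open, but I did not confirm that.
- **Button:** I pressed it until the fingertip was at 53 mm, where fully down is 54 mm, then released it. It bottomed harder than intended, at 57 N on the fingertips for a moment.
- **Arm tilt:** The last joint hit its range limit on the way to the box and tilted the tool by about 6°. The tilt stayed for the rest of the job and caused no trouble.
- **Other items:** I touched nothing else on the bench. The ring, dish and punch look undisturbed in the last pictures; I did not look closely at the bottles and the spanner. The arm ended clear of everything.

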